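# Lay out the slab-glass panel in its casting form

## Robot

A 7-joint arm with a two-finger parallel gripper is mounted at the origin on the work surface. World frame = base frame: x ahead of the robot, y to its left, z up, the work surface at z = 0. Lengths are in m, angles in rad, forces in N, time in s.
With the tool pointing down it reaches from about 0.425 to 0.825 m from the base axis. Payload 3.6 kg.
Tool frame: the origin (TCP) lies at the very end of the fingers, on their centre line; the grasp point (between the pads) lies r.tcp_to_grasp behind it (r.tcp_to_grasp is the distance from the TCP to the grasp point, in m); z points along the fingers, y is the line along which they close (so a half turn about z gives the same grasp; the last joint's range is limited). The gripper opens to 93 mm and grips with 3 to 60 N. Pads are 15 mm wide; open, the fingers measure 128 mm over their backs; the gripper's body (75 mm by 188 mm) begins 65 mm behind the grasp point.
Start: joints at [-1.208, 0.615, -0.013, 1.423, 0.008, 1.103, -0.04], TCP at [0.247, 0.601, 0.219] pointing down, gripper open.
Joint ranges: [-3.12, 3.12], [-0.3, 2.06], [-1.34, 1.32], [0.26, 2.42], [-1.36, 4.5], [0.01, 1.98], [-2.84, 2.84]. Speed limits (rad/s): [2.79, 2.79, 3.14, 3.14, 3.14, 3.14, 3.14].

## Interface

Orientations are given as a unit quaternion [x, y, z, w].
In Python, from workcell import sensors, viewer, r gives the robot as it stands.
- The arm moves only by the tool step_arm, never from a script. Its argument "commands" is a list of rows, each an object with "translation": the shift along the tool's x, y, z in units of 0.6 m (1.0 is 0.6 m), a list of three; "angular": the turn, a rotation vector about the tool's x, y, z in units of pi/2 rad (1.0 is pi/2 rad), a list of three. A call has exactly 8 rows; each row shifts and turns the commanded pose from where the row before left it, along the tool's axes as they then stand; what a row does not reach is not made up. A row lasts 1/8 s, in which the tool goes at most 62.5 mm and 10.7 degrees, less where a joint would pass 70% of its speed; a pose out of reach is approached as far as the arm can. A call with a number of a shift or a turn outside -1 to 1 is refused whole. A call with a gripper value outside its range is refused whole. "grip" is the closure, from -1 (fully open) to 1 (shut), set as the call begins (left out, the last holds). The fingers move at their own pace and stop on an object; "grip_force" is the grip in N (left out, the last holds). Time passes only in rows, so rows that do not move let the fingers close, or fill a call up. It gives the time, the measured TCP pose, the force, the opening and the grip force at its end, in the units of the state.
- sensors.get_state(): the state, without advancing time (a new reading comes with each control period).
- viewer.read_camera(name): name is "scene" or "top"; returns a dict with "color" (420x560x3 uint8, blue, green, red), "fovy" (degrees; the focal length in pixels is half the picture's height over the tangent of half this angle, whatever the lens; pixels are square), "cx", "cy" (the principal point, pixels), "k1" (the pictures are not rectified: a ray, as slopes to the right and down, at radius r is drawn at 1 + k1 r^2 times it, then the intrinsics apply), "pose" (4x4, takes a point from camera to world coordinates). Camera axes: x right, y up, looking along -z (the intrinsics and any distortion apply to the point x, -y, -z); pixel columns grow to the right and rows downward; lengths in m; the calibration is good to about 2 mm. A picture is of the moment at which its call begins. There is no depth.
- r.sign_off(): hands the job in; it is judged then, once.
The state is a dict: "t": time; "q": joint angles; "dq": joint speeds; "effort": joint torques, N m; "eef_pos": TCP position; "eef_rot": TCP orientation; "wrist_force": force on the tool from outside, world axes, zero at the start; "wrist_torque": the same for the moment, N m; "finger_gap": finger opening in m; "grasp_force": force on a finger pad.
Only numpy, scipy, OpenCV 4.12 (cv2) and the standard library are available. Lean on these libraries where they do the work, as an engineer would, in place of code of your own. Each camera call takes 0.05 s, during which the arm holds its last target. There are 200 camera calls.

## Task

Finish laying out this slab-glass panel for casting. In the back row of the wooden form lay the hexagon midway between the round slab and the triangle, which are already stuck down; and make a front row, on the robot's side, halfway between the round slab's edge and the front wall: the keystone straight in front of the round slab, the square straight in front of the triangle, and the bar between them in front of the hexagon, all three square with the form, long sides along the front wall. Lay the glass flat on the paper without dropping it, and leave the foil reel, scouring block and beaker where they are.

Things in the scene. Friction and masses are not known exactly. Their poses are not given: they have to be found in the camera images.
- form: casting form, fixed: a white board 16 mm thick and 276 x 376 mm, with pink squared paper, inside four pale wooden battens 18 mm wide that stand 27 mm above the board (tops 43 mm above the table); 240 x 340 mm clear inside. Origin at its middle at table height, so its inner floor is at z = 16 mm. Its y axis runs along the long side (left), its x axis away from the robot to the back; the front wall's inner face is at x = -120 mm, the back wall's at +120 mm.
- boss: round slab of the same glass, 64 mm across, 25 mm high, stuck down in the form's back row, at either its left or its right end: 50 mm behind the form's middle and about 105 mm to the side. Origin at the middle of its underside, axes parallel to the form's.
- triangle: equilateral triangular slab, 73 mm sides, 25 mm high, one point to the front, stuck down at the other end of the back row, the same distances from the form's middle. Origin at the middle of its underside (the centroid), axes parallel to the form's.
- hexagon_center (a point): loose slab of amber-brown glass 25 mm thick, lying flat on the table at the start; regular hexagon, 64 mm across the flats. One pair of flats faces along +x and -x, the others at 60 degree steps. Point at its centre, half-way up; z up.
- keystone_center (a point): loose slab of amber-brown glass 25 mm thick, lying flat on the table at the start; keystone (trapezium): its two parallel sides, 80 and 44 mm long, run along y and are 46 mm apart; the long one is at x = -23 mm, the short one at x = +23 mm. Grip it across the parallel sides. Point at its centre, half-way up; z up.
- bar_center (a point): loose slab of amber-brown glass 25 mm thick, lying flat on the table at the start; plain bar 88 mm long along y and 32 mm wide along x. Point at its centre, half-way up; z up.
- square_center (a point): loose slab of amber-brown glass 25 mm thick, lying flat on the table at the start; square, 48 x 48 mm, sides along x and y. Point at its centre, half-way up; z up.
- tape_center (a point): bystander, loose: reel of copper foil, a ring 68 mm across and 20 mm high. Point at its centre.
- block_center (a point): bystander, loose: pale yellow scouring block with a dark green underside, 45 x 62 x 30 mm. Point at its centre.
- beaker_center (a point): bystander, loose: clear plastic beaker 60 mm across and 62 mm high. Point at its centre, half-way up.
Mind the look-alikes: they are no part of the job. What is shaped like the part that bears bar_center but red or turquoise is not meant. Leave any turquoise look-alike of the part that bears hexagon_center alone.

How it is judged:
By the outcome, as a careful person would: the job done as asked, in the order asked, and still so for the second after the job is handed in, with the robot touching nothing.
It also fails if it takes over 90 s, if anything falls off the work surface, if the arm or the gripper's body presses on something with over 40 N, if the wrist force passes 120 N, or if a joint passes its speed limit or range.

## Working session

There is one attempt and no reset: what is moved stays moved. The work goes in short steps, Python scripts to look and compute and a tool call to move; the robot and the scene stay as the last step left them, time stands still between calls to the robot, and variables do not carry over. Pictures are saved under pics/ and viewed, at most 14 in all, crops included, and the job is handed in when it is done.

Besides the shell and the picture viewer there is one more tool, called after "Call:" as name(argument=value, ...), one argument or row to a line, values as JSON. step_arm: Moves the arm, as the interface text tells. Its arguments: {"type":"object","properties":{"commands":{"type":"array","items":{"type":"object","properties":{"translation":{"type":"array","items":{"type":"number"}},"angular":{"type":"array","items":{"type":"number"}}}}},"grip":{"type":"number"},"grip_force":{"type":"number"}},"required":["commands"]}

```bash
ls; mkdir -p pics
cat > h.py <<'E'
import numpy as np, cv2
from workcell import sensors, viewer, r
def cam(n,save=None):
    c=viewer.read_camera(n)
    if save: cv2.imwrite('pics/'+save,c['color'])
    return c
def K(c):
    h,w=c['color'].shape[:2]; f=h/2/np.tan(np.radians(c['fovy'])/2)
    return np.array([[f,0,c['cx']],[0,f,c['cy']],[0,0,1]]),np.array([c['k1'],0,0,0,0.])
def ray2plane(c,px,z):
    k,d=K(c); p=cv2.undistortPoints(np.array(px,float).reshape(-1,1,2),k,d).reshape(-1,2)
    v=np.c_[p[:,0],-p[:,1],-np.ones(len(p))]@c['pose'][:3,:3].T; o=c['pose'][:3,3]
    return o+v*((z-o[2])/v[:,2])[:,None]
def proj(c,P):
    k,d=K(c); q=(np.array(P,float).reshape(-1,3)-c['pose'][:3,3])@c['pose'][:3,:3]
    q=q*[1,-1,-1]; return cv2.projectPoints(q,np.zeros(3),np.zeros(3),k,d)[0].reshape(-1,2)
E
python3 - <<'E'
from h import *
np.set_printoptions(precision=3,suppress=True)
for n in('scene','top'):
    c=cam(n,n+'0.png'); print(n,c['fovy'],c['cx'],c['cy'],c['k1']);print(c['pose'])
s=sensors.get_state();print(s,r.tcp_to_grasp)
E
```

```text
pics
scene 55.49107513149392 283.34670133991165 214.71888715029343 -0.10561221824326666
[[-0.054 -0.602  0.797  1.284]
 [ 0.999 -0.03   0.045  0.039]
 [-0.003  0.798  0.602  0.664]
 [ 0.     0.     0.     1.   ]]
top 49.350191273913 281.13427071837066 215.22493076160936 -0.10028746842014359
[[ 0.023  0.995 -0.099  0.351]
 [-1.     0.024  0.006  0.003]
 [ 0.009  0.099  0.995  1.431]
 [ 0.     0.     0.     1.   ]]
{'t': 0.1, 'q': array([-1.208,  0.616, -0.013,  1.425,  0.008,  1.103, -0.04 ]), 'dq': array([-0.002, -0.002, -0.001, -0.004,  0.   , -0.   ,  0.   ]), 'effort': array([  0.001, -46.004,   0.21 , -16.625,  -0.061,   0.017,   0.   ]), 'eef_pos': array([0.247, 0.601, 0.218]), 'eef_rot': array([ 0.194,  0.981, -0.001, -0.   ]), 'wrist_force': array([-0.109,  0.313, -0.068]), 'wrist_torque': array([ 0.028,  0.034, -0.008]), 'grasp_force': 0.0, 'finger_gap': 0.09296309560047604} 0.0188
```

View pics/top0.png

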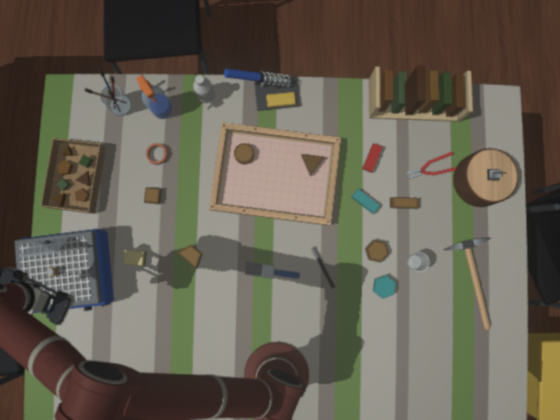

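View pics/scene0.png

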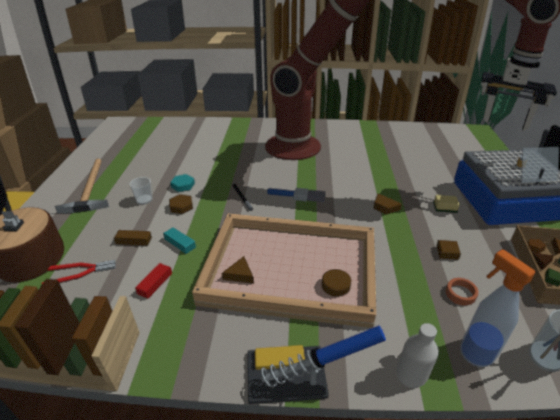

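Top view: amber hexagon (377,251), amber bar (404,203), square (152,195), keystone (190,257), boss (244,153) at left, triangle (313,160) at right. Look-alikes: red bar (372,157), turquoise bar (367,201) and turquoise hexagon (385,287). Only the amber ones fit, and I'll confirm that in one crop while segmenting.

```bash
cat > m.py <<'E'
from h import *
np.set_printoptions(precision=4,suppress=True)
# amber mask, return contour nearest seed
def amber(img,seed,win=30,up=6):
    x0,y0=int(seed[0]-win),int(seed[1]-win)
    cr=cv2.resize(img[y0:y0+2*win,x0:x0+2*win],None,fx=up,fy=up,interpolation=cv2.INTER_CUBIC)
    hsv=cv2.cvtColor(cr,cv2.COLOR_BGR2HSV)
    m=cv2.inRange(hsv,(4,95,15),(24,255,150))
    cs=cv2.findContours(m,cv2.RETR_EXTERNAL,cv2.CHAIN_APPROX_NONE)[0]
    cs=[q for q in cs if cv2.contourArea(q)>60*up]
    q=min(cs,key=lambda q:-cv2.pointPolygonTest(q,(win*up,win*up),True))
    return (q.reshape(-1,2)+.5)/up-.5+[x0,y0]
E
python3 - <<'E'
from m import *
t=cam('top');s=cam('scene')
I=t['color'];J=s['color']
seedT=dict(hex=(377,251),bar=(404,203),sq=(152,195),key=(190,257),boss=(244,153),tri=(313,160))
seedS=dict(hex=(180,204),bar=(132,238),sq=(448,249),key=(387,204),boss=(336,283),tri=(240,268))
for n in seedT:
  zt=.041 if n in('boss','tri') else .025
  for c,sd,w in((t,seedT[n],28),(s,seedS[n],32)):
    try:
        q=amber(c['color'],sd,w)
        P=ray2plane(c,q,zt)[:,:2].astype(np.float32)
        (cx,cy),(a,b),an=cv2.minAreaRect(P*1000)
        print(n,'px',q.mean(0).round(1),'rect c',round(cx,1),round(cy,1),'size',round(a,1),round(b,1),'ang',round(an,1))
    except Exception as e: print(n,e)
A=cv2.resize(I[120:300,110:430],None,fx=2.4,fy=2.4,interpolation=cv2.INTER_CUBIC)
A=cv2.convertScaleAbs(A,alpha=1.5); cv2.imwrite('pics/cropT.png',A)
B=cv2.resize(J[160:320,90:490],None,fx=2,fy=2,interpolation=cv2.INTER_CUBIC)
cv2.imwrite('pics/cropS.png',cv2.convertScaleAbs(B,alpha=1.5))
E
```

```text
hex px [376.9 250.7] rect c 387.9 -303.5 size 63.8 60.7 ang 18.5
hex px [180.4 203.7] rect c 401.9 -297.4 size 91.5 60.8 ang 16.5
bar px [404.1 202.4] rect c 540.4 -389.7 size 85.0 29.0 ang 89.9
bar px [132.4 237.4] rect c 552.8 -382.4 size 55.7 94.4 ang 0.5
sq px [152. 195.] rect c 544.7 398.9 size 44.7 43.9 ang 86.3
sq px [447.7 249.6] rect c 558.2 397.0 size 54.0 67.2 ang 85.0
key px [190.2 255.3] rect c 363.3 268.9 size 73.3 45.4 ang 50.8
key px [386.2 204.1] rect c 377.7 276.2 size 73.1 85.7 ang 70.2
boss px [243.6 153. ] rect c 680.1 115.2 size 59.2 57.4 ang 15.7
boss px [335.7 282.5] rect c 692.3 117.3 size 60.6 78.9 ang 82.4
tri px [311.4 161.3] rect c 663.5 -89.7 size 54.2 61.6 ang 53.8
tri px [238.6 272.6] rect c 673.7 -100.3 size 85.0 63.3 ang 23.9
```

View pics/cropT.png

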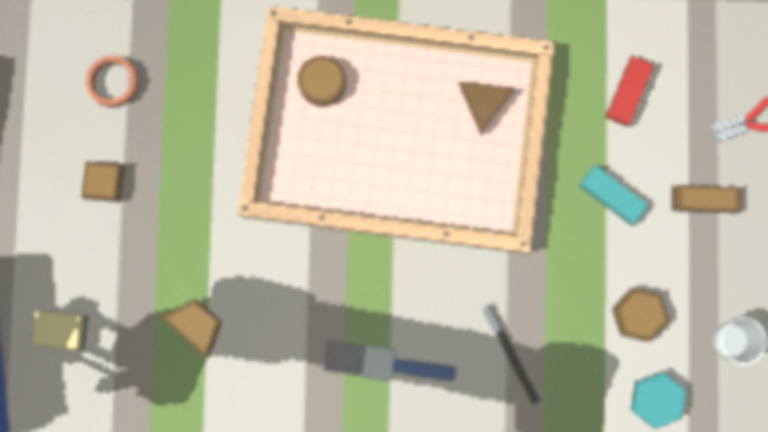

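View pics/cropS.png

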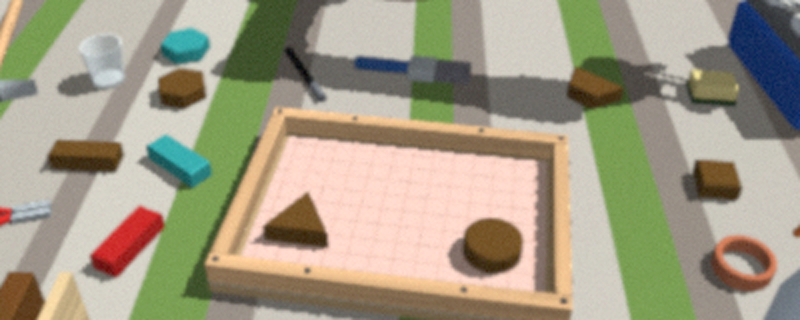

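The crops confirm it: the amber hexagon, bar, square and keystone are the parts. The yellow scouring block is at (135,257), and the boss is left and the triangle right. Next I measure the form from its corner screws, and the parts by their extents: top edge on the side away from the camera, bottom edge on the near side.

```bash
cat >> m.py <<'E'
def extent(c,q,n,ztop,h=.025):
    """centre and width along world dir n from silhouette"""
    n=np.array(n)/np.linalg.norm(n); o=c['pose'][:2,3]
    A=ray2plane(c,q,ztop)[:,:2];B=ray2plane(c,q,ztop-h)[:,:2]
    if (A.mean(0)-o)@n<0: n2=-n
    else: n2=n
    hi=(A@n2).max(); lo=(B@n2).min()
    return ((hi+lo)/2*(1 if n2 is n else -1)*1000, (hi-lo)*1000)
def screw(c,p,w=5,up=8):
    x0,y0=int(p[0])-w,int(p[1])-w
    g=cv2.cvtColor(c['color'],cv2.COLOR_BGR2GRAY)[y0:y0+2*w,x0:x0+2*w].astype(np.float32)
    g=cv2.GaussianBlur(cv2.resize(g,None,fx=up,fy=up,interpolation=cv2.INTER_CUBIC),(0,0),up/2)
    b=cv2.GaussianBlur(g,(0,0),up*2); d=b-g
    m=up*2;i=np.unravel_index(d[m:-m,m:-m].argmax(),d[m:-m,m:-m].shape)
    return [(i[1]+m+.5)/up-.5+x0,(i[0]+m+.5)/up-.5+y0]
E
python3 - <<'E'
from m import *
t=cam('top');s=cam('scene')
T=[(212,207),(224,125.4),(338,140),(328.8,221)]
S=[(370.5,229),(372.5,310),(197.5,289.5),(230.5,216)]
for nm,c,L in(('top',t,T),('scene',s,S)):
    px=[screw(c,p) for p in L]; P=ray2plane(c,px,.043)[:,:2]*1000
    print(nm,np.round(px,1).tolist());print(P.round(1).tolist(),'mid',P.mean(0).round(1),'sides',[round(float(np.linalg.norm(P[i]-P[(i+1)%4])),1) for i in range(4)],
      'yaw',[round(float(np.degrees(np.arctan2(-v[0],v[1]))),2) for v in (P[0]-P[3],P[1]-P[2])],[round(float(np.degrees(np.arctan2(v[1],v[0]))),2) for v in (P[1]-P[0],P[2]-P[3])])
sd=dict(hex=((377,251),(180,204)),bar=((404,203),(132,238)),sq=((152,195),(448,249)),key=((190,257),(387,204)),boss=((244,153),(336,283)),tri=((313,160),(240,268)))
from math import *
for n,(a,b) in sd.items():
  z=.041 if n in('boss','tri') else .025
  for c,p,w in((t,a,28),(s,b,32)):
    q=amber(c['color'],p,w)
    P=ray2plane(c,q,z)[:,:2].astype(np.float32)*1000
    ap=cv2.approxPolyDP(P.reshape(-1,1,2),7,True).reshape(-1,2)
    print(n,'x',np.round(extent(c,q,[1,0],z),1),'y',np.round(extent(c,q,[0,1],z),1), 'poly',ap.round(0).tolist())
E
```

```text
top [[211.6, 206.2], [223.6, 124.9], [337.1, 139.3], [327.4, 221.1]]
[[511.6, 207.9], [768.2, 180.9], [731.0, -174.6], [474.4, -147.4]] mid [621.3  16.7] sides [258.0, 357.4, 258.1, 357.2] yaw [-5.99, -5.98] [-6.01, -6.05]
scene [[370.2, 228.6], [371.4, 310.1], [197.3, 288.9], [229.6, 215.2]]
[[509.4, 211.2], [766.9, 183.9], [729.1, -172.2], [472.4, -145.4]] mid [619.4  19.4] sides [258.9, 358.1, 258.1, 358.5] yaw [-5.93, -6.06] [-6.04, -5.96]
hex x [388.3  60.8] y [-306.2   61.3] poly [[418.0, -293.0], [395.0, -271.0], [363.0, -283.0], [358.0, -314.0], [379.0, -336.0], [413.0, -325.0]]
hex x [385.6  55.7] y [-303.1   60.7] poly [[358.0, -312.0], [383.0, -333.0], [441.0, -311.0], [445.0, -283.0], [421.0, -261.0], [372.0, -275.0]]
bar x [542.   25.8] y [-392.8   78.8] poly [[551.0, -347.0], [528.0, -348.0], [530.0, -432.0], [554.0, -427.0]]
bar x [538.5  28. ] y [-389.7   80.2] poly [[527.0, -429.0], [556.0, -429.0], [578.0, -415.0], [576.0, -336.0], [527.0, -347.0]]
sq x [546.   41.1] y [402.   40.3] poly [[566.0, 419.0], [526.0, 421.0], [524.0, 379.0], [562.0, 376.0]]
sq x [544.7  4
[... 169 characters left out ...]
.0, 240.0], [391.0, 273.0]]
key x [355.8  57.8] y [279.9  69.4] poly [[327.0, 256.0], [396.0, 238.0], [419.0, 265.0], [398.0, 308.0], [373.0, 315.0]]
boss x [682.8  53.9] y [116.3  56.1] poly [[710.0, 118.0], [699.0, 139.0], [680.0, 144.0], [658.0, 134.0], [651.0, 114.0], [659.0, 95.0], [685.0, 87.0], [704.0, 98.0]]
boss x [681.2  55.7] y [118.7  60.7] poly [[653.0, 125.0], [661.0, 97.0], [685.0, 87.0], [715.0, 90.0], [731.0, 111.0], [722.0, 136.0], [700.0, 147.0], [670.0, 146.0]]
tri x [654.   50.9] y [-98.6  60. ] poly [[673.0, -128.0], [678.0, -67.0], [624.0, -92.0]]
tri x [651.9  55.9] y [-95.7  65.6] poly [[624.0, -92.0], [673.0, -127.0], [692.0, -127.0], [703.0, -64.0], [678.0, -64.0]]
```

Form centre (620.4, 18.0) mm with yaw −6.0°; the screw spacing of 258 × 358 matches. The boss sits at form (50.9, 105.4), as described. Now the parts along their own axes, plus a helper that converts a goal into row units.

```bash
cat > p.py <<'E'
import sys,json
from h import *
def now():
    s=sensors.get_state(); x,y,z,w=s['eef_rot']
    R=cv2.Rodrigues(np.zeros(3))[0]
    from scipy.spatial.transform import Rotation as Q
    R=Q.from_quat(s['eef_rot']).as_matrix()
    return s,R,np.degrees(np.arctan2(R[1,1],R[0,1]))
def plan(*wps):
    "wps: (x,y,z mm,phi deg,rows); prints rows in tool axes and units"
    s,R,f=now(); p=s['eef_pos']*1000; rows=[]
    print('at',p.round(1),'phi',round(f,2),'tilt',np.degrees(np.arccos(-R[2,2])).round(2),'F',s['wrist_force'].round(1))
    for x,y,z,g,n in wps:
        d=(np.array([x,y,z])-p)/n; df=(g-f)/n
        for i in range(n):
            a=np.radians(f); ty=np.array([np.cos(a),np.sin(a)]); tx=np.array([-ty[1],ty[0]])
            if R[:2,0]@tx<0 and i==0 and not rows: pass
            # tool z down: x = y cross z
            tx=np.array([-ty[1],ty[0]])
            rows.append(([round(d[:2]@tx/600,3),round(d[:2]@ty/600,3),round(-d[2]/600,3)],[0,0,round(-df/90,3)])); f+=df
        p=np.array([x,y,z],float)
    while len(rows)%8: rows.append(([0,0,0],[0,0,0]))
    for i in range(0,len(rows),8): print('[' + ','.join('{"translation":%s,"angular":%s}'%(str(a).replace(' ',''),str(b).replace(' ','')) for a,b in rows[i:i+8])+']')
E
python3 - <<'E'
from m import *
from p import plan,now
t=cam('top');s=cam('scene')
s_,R,f=now();print(R.round(3).tolist(),f)
sd=dict(hex=((377,251),(180,204),-11.5),bar=((404,203),(132,238),1),sq=((152,195),(448,249),-4),key=((190,257),(387,204),-37.6))
for n,(a,b,yaw) in sd.items():
  out=[]
  for c,p,w in((t,a,28),(s,b,32)):
    q=amber(c['color'],p,w); y=np.radians(yaw); n1=np.array([np.cos(y),np.sin(y)]);n2=np.array([-n1[1],n1[0]])
    e1=extent(c,q,n1,.025);e2=extent(c,q,n2,.025)
    out.append(e1[0]*n1+e2[0]*n2); print(n,out[-1].round(1),round(e1[1],1),round(e2[1],1))
  print(n,'MEAN',np.mean(out,0).round(1))
plan((450,350,200,58,8),(600,0,200,48.5,9),(387,-304,150,48.5,9))
E
```

```text
[[-0.925, 0.38, -0.0], [0.38, 0.925, -0.0], [0.0, -0.0, -1.0]] 67.6743636274489
hex [ 388.3 -306. ] 56.8 62.4
hex [ 385.8 -303.1] 53.7 60.5
hex MEAN [ 387.1 -304.6]
bar [ 541.8 -392.8] 26.2 79.1
bar [ 539.  -389.8] 28.4 80.0
bar MEAN [ 540.4 -391.3]
sq [546.2 402.3] 41.5 37.6
sq [544.5 403.5] 39.1 43.1
sq MEAN [545.4 402.9]
key [363.6 271.6] 43.8 70.4
key [361.2 274. ] 44.0 70.7
key MEAN [362.4 272.8]
at [246.9 601.1 218.5] phi 67.67 tilt 0.02 F [0.4 0.6 0.3]
[{"translation":[np.float64(-0.059),np.float64(-0.032),np.float64(0.004)],"angular":[0,0,np.float64(0.013)]},{"translation":[np.float64(-0.06),np.float64(-0.031),np.float64(0.004)],"angular":[0,0,np.float64(0.013)]},{"translation":[np.float64(-0.06),np.float64(-0.03),np.float64(0.004)],"angular":[0,0,np.float64(0.013)]},{"translation":[np.float64(-0.061),np.float64(-0.029),np.float64(0.004)],"angular":[0,0,np.float64(0.013)]},{"translation":[np.float64(-0.062),np.float64(-0.027),np.float64(0.004)],"angular":[0,0,np.float64(0.013)]},{"translation":[np.float64(-0.062),np.float64(-0.026),np.float64(0.004)],"angular":[0,0,np.float64
[... 1708 characters left out ...]
p.float64(-0.0)]},{"translation":[np.float64(-0.008),np.float64(-0.068),np.float64(0.009)],"angular":[0,0,np.float64(-0.0)]},{"translation":[np.float64(-0.008),np.float64(-0.068),np.float64(0.009)],"angular":[0,0,np.float64(-0.0)]}]
[{"translation":[np.float64(-0.008),np.float64(-0.068),np.float64(0.009)],"angular":[0,0,np.float64(-0.0)]},{"translation":[np.float64(-0.008),np.float64(-0.068),np.float64(0.009)],"angular":[0,0,np.float64(-0.0)]},{"translation":[0,0,0],"angular":[0,0,0]},{"translation":[0,0,0],"angular":[0,0,0]},{"translation":[0,0,0],"angular":[0,0,0]},{"translation":[0,0,0],"angular":[0,0,0]},{"translation":[0,0,0],"angular":[0,0,0]},{"translation":[0,0,0],"angular":[0,0,0]}]
```

Call:
step_arm(
  commands=[
    {"translation": [-0.059,-0.032,0.004]},
    {"translation": [-0.059,-0.032,0.004]},
    {"translation": [-0.059,-0.032,0.004]},
    {"translation": [-0.059,-0.032,0.004]},
    {"translation": [-0.059,-0.032,0.004]},
    {"translation": [-0.059,-0.032,0.004]},
    {"translation": [-0.059,-0.032,0.004]},
    {"translation": [-0.059,-0.032,0.004]},
  ],
  grip=-1,
)

```text
validation failed for argument at $.co...
```

Call:
step_arm(
  commands=[
    {"translation": [-0.057,-0.056,0]},
    {"translation": [-0.057,-0.056,0]},
    {"translation": [-0.057,-0.056,0]},
    {"translation": [-0.057,-0.056,0]},
    {"translation": [-0.057,-0.056,0]},
    {"translation": [-0.057,-0.056,0]},
    {"translation": [-0.057,-0.056,0]},
    {"translation": [-0.057,-0.056,0]},
  ],
)

```text
validation failed for argument at $.co...
```

```bash
cat > p.py <<'E'
from h import *
from scipy.spatial.transform import Rotation as Q
def plan(*wps):
    "wps: (x,y,z mm,phi,rows); per leg prints per-row shift (tool axes, units) and turn"
    s=sensors.get_state(); R=Q.from_quat(s['eef_rot']).as_matrix(); p=s['eef_pos']*1000
    f=np.degrees(np.arctan2(R[1,1],R[0,1]))
    print('t',round(s['t'],2),'at',p.round(1),'phi',round(f,2),'tiltxy',np.degrees(R[:2,2]).round(2),'F',s['wrist_force'].round(1),'gap',round(s['finger_gap']*1000,1),'gf',round(s['grasp_force'],1),'q7',round(s['q'][6],2))
    for x,y,z,g,n in wps:
        d=np.array([x,y,z])-p; a=np.radians(f)
        u=np.array([-d[0]*np.sin(a)+d[1]*np.cos(a), d[0]*np.cos(a)+d[1]*np.sin(a), -d[2]])/600/n
        print(n,'rows x',u.round(4).tolist(),'turn z',round(-(g-f)/90/n,4)); p=np.array([x,y,z],float)
        if abs(g-f)>2 and np.linalg.norm(d)>5: print(' (turn and shift in separate rows!)')
        f=g
E
python3 -c "
from p import *
plan((600,0,200,48.5,2),(387,-304.6,120,48.5,8))"
```

```text
t 0.4 at [246.9 601.1 218.5] phi 67.67 tiltxy [-0.01 -0.02] F [0.4 0.6 0.3] gap 93.2 gf 0.0 q7 -0.04
2 rows x [-0.4625, -0.3516, 0.0154] turn z 0.1065
 (turn and shift in separate rows!)
8 rows x [-0.0088, -0.0769, 0.0167] turn z -0.0
```

Both keys are required.

Call:
step_arm(
  commands=[
    {"translation": [-0.059,-0.032,0.004],"angular": [0,0,0]},
    {"translation": [-0.059,-0.032,0.004],"angular": [0,0,0]},
    {"translation": [-0.059,-0.032,0.004],"angular": [0,0,0]},
    {"translation": [-0.059,-0.032,0.004],"angular": [0,0,0]},
    {"translation": [-0.059,-0.032,0.004],"angular": [0,0,0]},
    {"translation": [-0.059,-0.032,0.004],"angular": [0,0,0]},
    {"translation": [-0.059,-0.032,0.004],"angular": [0,0,0]},
    {"translation": [-0.059,-0.032,0.004],"angular": [0,0,0]},
  ],
  grip=-1,
)

```text
t: 1.4
eef_pos: [0.4514, 0.3505, 0.1996]
eef_rot: [0.194, 0.981, 0.0, 0.0]
wrist_force: [-0.2, -0.5, 0.5]
finger_gap: 0.0924
grasp_force: 0.0
```

Call:
step_arm(
  commands=[
    {"translation": [-0.057,-0.056,0],"angular": [0,0,0]},
    {"translation": [-0.057,-0.056,0],"angular": [0,0,0]},
    {"translation": [-0.057,-0.056,0],"angular": [0,0,0]},
    {"translation": [-0.057,-0.056,0],"angular": [0,0,0]},
    {"translation": [-0.057,-0.056,0],"angular": [0,0,0]},
    {"translation": [-0.057,-0.056,0],"angular": [0,0,0]},
    {"translation": [-0.057,-0.056,0],"angular": [0,0,0]},
    {"translation": [-0.057,-0.056,0],"angular": [0,0,0]},
  ],
)

```text
t: 2.4
eef_pos: [0.6021, -0.0024, 0.1997]
eef_rot: [0.194, 0.981, 0.0, 0.0]
wrist_force: [0.2, 0.8, 0.7]
finger_gap: 0.0931
grasp_force: 0.0
```

```bash
python3 -c "
from p import *
plan((387,-304.6,120,67.67,8),(387,-304.6,120,48.5,3))"
```

```text
t 2.4 at [602.1  -2.4 199.7] phi 67.68 tiltxy [0.03 0.01] F [0.2 0.8 0.7] gap 93.1 gf 0.0 q7 1.16
8 rows x [0.0175, -0.0753, 0.0166] turn z 0.0
3 rows x [0.0, 0.0, -0.0] turn z 0.071
```

Call:
step_arm(
  commands=[
    {"translation": [0.0175,-0.0753,0.0166],"angular": [0,0,0]},
    {"translation": [0.0175,-0.0753,0.0166],"angular": [0,0,0]},
    {"translation": [0.0175,-0.0753,0.0166],"angular": [0,0,0]},
    {"translation": [0.0175,-0.0753,0.0166],"angular": [0,0,0]},
    {"translation": [0.0175,-0.0753,0.0166],"angular": [0,0,0]},
    {"translation": [0.0175,-0.0753,0.0166],"angular": [0,0,0]},
    {"translation": [0.0175,-0.0753,0.0166],"angular": [0,0,0]},
    {"translation": [0.0175,-0.0753,0.0166],"angular": [0,0,0]},
  ],
)

```text
t: 3.4
eef_pos: [0.3859, -0.3049, 0.1198]
eef_rot: [0.194, 0.981, -0.0, 0.001]
wrist_force: [0.6, 0.8, -0.3]
finger_gap: 0.0929
grasp_force: 0.0
```

Call:
step_arm(
  commands=[
    {"translation": [0,0,0],"angular": [0,0,0.071]},
    {"translation": [0,0,0],"angular": [0,0,0.071]},
    {"translation": [0,0,0],"angular": [0,0,0.071]},
    {"translation": [0,0,0.044],"angular": [0,0,0]},
    {"translation": [0,0,0.044],"angular": [0,0,0]},
    {"translation": [0,0,0.044],"angular": [0,0,0]},
    {"translation": [0,0,0],"angular": [0,0,0]},
    {"translation": [0,0,0],"angular": [0,0,0]},
  ],
)

```text
t: 4.4
eef_pos: [0.387, -0.3039, 0.0413]
eef_rot: [0.354, 0.935, -0.0, 0.001]
wrist_force: [-0.8, -0.4, 0.1]
finger_gap: 0.0926
grasp_force: 0.0
```

```bash
python3 -c "
from p import *
cam('top','t1.png');plan((387,-304.6,5,48.5,3))
c=cam('scene');cv2.imwrite('pics/s1.png',cv2.resize(c['color'][130:270,80:280],None,fx=4,fy=4,interpolation=2))"
```

```text
t 4.45 at [ 387.2 -304.1   41.6] phi 48.5 tiltxy [ 0.09 -0.08] F [ 0.3 -0.2 -0.5] gap 93.0 gf 0.0 q7 1.58
3 rows x [-0.0001, -0.0003, 0.0203] turn z -0.0
```

View pics/s1.png

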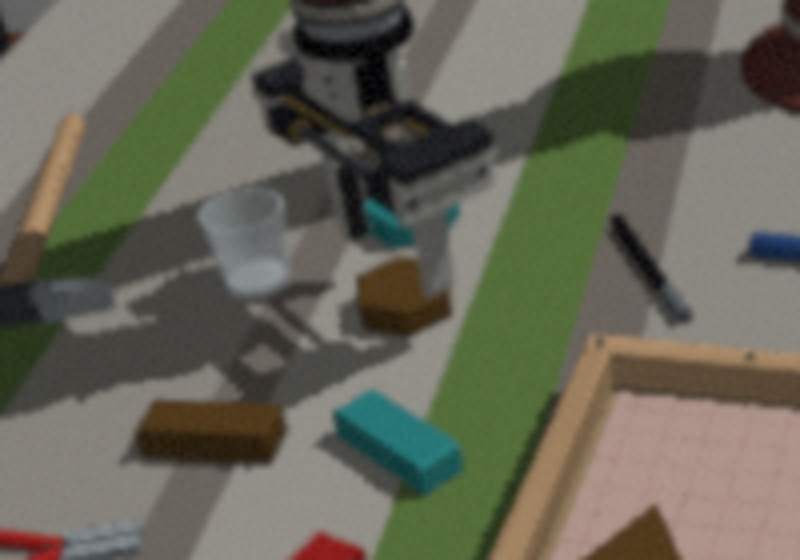

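Enlarged crop: the fingers straddle the amber hexagon (400,295), and the turquoise one lies clear behind. I'll descend and grip.

Call:
step_arm(
  commands=[
    {"translation": [0,0,0.02],"angular": [0,0,0]},
    {"translation": [0,0,0.02],"angular": [0,0,0]},
    {"translation": [0,0,0.02],"angular": [0,0,0]},
    {"translation": [0,0,0],"angular": [0,0,0]},
    {"translation": [0,0,0],"angular": [0,0,0]},
    {"translation": [0,0,0],"angular": [0,0,0]},
    {"translation": [0,0,0],"angular": [0,0,0]},
    {"translation": [0,0,0],"angular": [0,0,0]},
  ],
)

```text
t: 5.5
eef_pos: [0.3866, -0.3036, 0.0048]
eef_rot: [0.354, 0.935, -0.0, 0.0]
wrist_force: [-0.4, -0.9, -0.6]
finger_gap: 0.0928
grasp_force: 0.0
```

Call:
step_arm(
  commands=[
    {"translation": [0,0,0],"angular": [0,0,0]},
    {"translation": [0,0,0],"angular": [0,0,0]},
    {"translation": [0,0,0],"angular": [0,0,0]},
    {"translation": [0,0,0],"angular": [0,0,0]},
    {"translation": [0,0,0],"angular": [0,0,0]},
    {"translation": [0,0,0],"angular": [0,0,0]},
    {"translation": [0,0,0],"angular": [0,0,0]},
    {"translation": [0,0,0],"angular": [0,0,0]},
  ],
  grip=1,
  grip_force=25,
)

```text
t: 6.5
eef_pos: [0.3865, -0.3035, 0.0046]
eef_rot: [0.354, 0.935, -0.0, -0.0]
wrist_force: [0.2, 0.3, 0.2]
finger_gap: 0.0637
grasp_force: 25.0
```

```bash
python3 -c "
from p import *
plan((387,-304.6,105,48.5,4),(670,12.8,105,48.5,10),(670,12.8,105,54,1))"
```

```text
t 6.5 at [ 386.5 -303.5    4.6] phi 48.5 tiltxy [-0. -0.] F [0.2 0.3 0.2] gap 63.7 gf 25.0 q7 1.59
4 rows x [-0.0005, -0.0002, -0.0418] turn z -0.0
10 rows x [-0.0003, 0.0709, -0.0] turn z -0.0
1 rows x [0.0, 0.0, -0.0] turn z -0.0611
```

Call:
step_arm(
  commands=[
    {"translation": [0,0,-0.042],"angular": [0,0,0]},
    {"translation": [0,0,-0.042],"angular": [0,0,0]},
    {"translation": [0,0,-0.042],"angular": [0,0,0]},
    {"translation": [0,0,-0.042],"angular": [0,0,0]},
    {"translation": [0,0.071,0],"angular": [0,0,0]},
    {"translation": [0,0.071,0],"angular": [0,0,0]},
    {"translation": [0,0.071,0],"angular": [0,0,0]},
    {"translation": [0,0.071,0],"angular": [0,0,0]},
  ],
)

```text
t: 7.5
eef_pos: [0.4996, -0.1746, 0.105]
eef_rot: [0.354, 0.935, -0.0, -0.001]
wrist_force: [0.6, 0.0, -1.9]
finger_gap: 0.0638
grasp_force: 25.0
```

Call:
step_arm(
  commands=[
    {"translation": [0,0.071,0],"angular": [0,0,0]},
    {"translation": [0,0.071,0],"angular": [0,0,0]},
    {"translation": [0,0.071,0],"angular": [0,0,0]},
    {"translation": [0,0.071,0],"angular": [0,0,0]},
    {"translation": [0,0.071,0],"angular": [0,0,0]},
    {"translation": [0,0.071,0],"angular": [0,0,0]},
    {"translation": [0,0,0],"angular": [0,0,-0.061]},
    {"translation": [0,0,0],"angular": [0,0,0]},
  ],
)

```text
t: 8.5
eef_pos: [0.6679, 0.0157, 0.1042]
eef_rot: [0.309, 0.951, -0.001, -0.001]
wrist_force: [0.5, -0.2, -1.8]
finger_gap: 0.0639
grasp_force: 25.0
```

```bash
python3 -c "
from p import *
plan((669.1,13.6,50,54,4),(669.1,13.6,23,54,2))"
```

```text
t 8.5 at [667.9  15.7 104.2] phi 53.96 tiltxy [-0.15 -0.02] F [ 0.5 -0.2 -1.8] gap 63.9 gf 25.0 q7 0.99
4 rows x [-0.0009, -0.0004, 0.0226] turn z -0.0001
2 rows x [0.0, 0.0, 0.0225] turn z 0.0
```

Call:
step_arm(
  commands=[
    {"translation": [-0.001,-0.0005,0.0225],"angular": [0,0,0]},
    {"translation": [-0.001,-0.0005,0.0225],"angular": [0,0,0]},
    {"translation": [-0.001,-0.0005,0.0225],"angular": [0,0,0]},
    {"translation": [-0.001,-0.0005,0.0225],"angular": [0,0,0]},
    {"translation": [0,0,0.0225],"angular": [0,0,0]},
    {"translation": [0,0,0.0225],"angular": [0,0,0]},
    {"translation": [0,0,0],"angular": [0,0,0]},
    {"translation": [0,0,0],"angular": [0,0,0]},
  ],
)

```text
t: 9.5
eef_pos: [0.6704, 0.0132, 0.0247]
eef_rot: [0.309, 0.951, 0.0, 0.0]
wrist_force: [-0.2, -0.4, -2.3]
finger_gap: 0.0637
grasp_force: 25.0
```

```bash
python3 -c "
from p import *
plan((669.1,13.6,20.6,54,3))"
```

```text
t 9.5 at [670.4  13.2  24.7] phi 53.99 tiltxy [ 0.05 -0.  ] F [-0.2 -0.4 -2.3] gap 63.7 gf 25.0 q7 1.0
3 rows x [0.0007, -0.0002, 0.0023] turn z -0.0
```

Call:
step_arm(
  commands=[
    {"translation": [0.001,0,0.002],"angular": [0,0,0]},
    {"translation": [0,0,0.002],"angular": [0,0,0]},
    {"translation": [0,0,0.0015],"angular": [0,0,0]},
    {"translation": [0,0,0.0005],"angular": [0,0,0]},
    {"translation": [0,0,0.0005],"angular": [0,0,0]},
    {"translation": [0,0,0],"angular": [0,0,0]},
    {"translation": [0,0,0],"angular": [0,0,0]},
    {"translation": [0,0,0],"angular": [0,0,0]},
  ],
)

```text
t: 10.5
eef_pos: [0.6695, 0.0135, 0.0207]
eef_rot: [0.309, 0.951, -0.0, -0.0]
wrist_force: [-1.1, 0.7, 1.3]
finger_gap: 0.0638
grasp_force: 25.0
```

Force has changed from −2 N to +1.3 N, so the hexagon is on the paper. Releasing.

Call:
step_arm(
  commands=[
    {"translation": [0,0,0],"angular": [0,0,0]},
    {"translation": [0,0,0],"angular": [0,0,0]},
    {"translation": [0,0,0],"angular": [0,0,0]},
    {"translation": [0,0,0],"angular": [0,0,0]},
    {"translation": [0,0,-0.02],"angular": [0,0,0]},
    {"translation": [0,0,-0.03],"angular": [0,0,0]},
    {"translation": [0,0,-0.045],"angular": [0,0,0]},
    {"translation": [0,0,-0.045],"angular": [0,0,0]},
  ],
  grip=-0.72,
)

```text
t: 11.5
eef_pos: [0.67, 0.0135, 0.1069]
eef_rot: [0.309, 0.951, 0.0, 0.001]
wrist_force: [0.5, -0.7, 0.4]
finger_gap: 0.0799
grasp_force: 0.0
```

```bash
python3 -c "
from p import *
plan((400,230,110,54,8),(400,230,110,-37.6,10),(362.4,272.8,110,-37.6,2))
plan((362.4,272.8,110,54,8),(362.4,272.8,110,-37.6,10),(362.4,272.8,35,-37.6,3))"
```

```text
t 11.5 at [670.   13.5 106.9] phi 53.99 tiltxy [ 0.1 -0. ] F [ 0.5 -0.7  0.4] gap 79.9 gf 0.0 q7 0.99
8 rows x [0.072, 0.0034, -0.0006] turn z -0.0
10 rows x [0.0, 0.0, -0.0] turn z 0.1018
2 rows x [0.0091, -0.0466, -0.0] turn z -0.0
t 11.5 at [670.   13.5 106.9] phi 53.99 tiltxy [ 0.1 -0. ] F [ 0.5 -0.7  0.4] gap 79.9 gf 0.0 q7 0.99
8 rows x [0.0836, 0.006, -0.0006] turn z -0.0
10 rows x [0.0, 0.0, -0.0] turn z 0.1018
3 rows x [0.0, 0.0, 0.0417] turn z -0.0
```

Call:
step_arm(
  commands=[
    {"translation": [0.0836,0.006,0],"angular": [0,0,0]},
    {"translation": [0.0836,0.006,0],"angular": [0,0,0]},
    {"translation": [0.0836,0.006,0],"angular": [0,0,0]},
    {"translation": [0.0836,0.006,0],"angular": [0,0,0]},
    {"translation": [0.0836,0.006,0],"angular": [0,0,0]},
    {"translation": [0.0836,0.006,0],"angular": [0,0,0]},
    {"translation": [0.0836,0.006,0],"angular": [0,0,0]},
    {"translation": [0.0836,0.006,0],"angular": [0,0,0]},
  ],
)

```text
t: 12.5
eef_pos: [0.3615, 0.2744, 0.106]
eef_rot: [0.309, 0.951, 0.002, 0.001]
wrist_force: [0.4, 0.8, -0.1]
finger_gap: 0.0798
grasp_force: 0.0
```

Call:
step_arm(
  commands=[
    {"translation": [0,0,0],"angular": [0,0,0.102]},
    {"translation": [0,0,0],"angular": [0,0,0.102]},
    {"translation": [0,0,0],"angular": [0,0,0.102]},
    {"translation": [0,0,0],"angular": [0,0,0.102]},
    {"translation": [0,0,0],"angular": [0,0,0.102]},
    {"translation": [0,0,0],"angular": [0,0,0.102]},
    {"translation": [0,0,0],"angular": [0,0,0.102]},
    {"translation": [0,0,0],"angular": [0,0,0.102]},
  ],
)

```text
t: 13.5
eef_pos: [0.3624, 0.2736, 0.1058]
eef_rot: [0.818, 0.576, 0.001, -0.001]
wrist_force: [0.1, -0.0, -0.3]
finger_gap: 0.0797
grasp_force: 0.0
```

Call:
step_arm(
  commands=[
    {"translation": [0,0,0],"angular": [0,0,0.102]},
    {"translation": [0,0,0],"angular": [0,0,0.102]},
    {"translation": [0,0,0.04],"angular": [0,0,0]},
    {"translation": [0,0,0.04],"angular": [0,0,0]},
    {"translation": [0,0,0.04],"angular": [0,0,0]},
    {"translation": [0,0,0],"angular": [0,0,0]},
    {"translation": [0,0,0],"angular": [0,0,0]},
    {"translation": [0,0,0],"angular": [0,0,0]},
  ],
)

```text
t: 14.5
eef_pos: [0.3625, 0.2734, 0.0336]
eef_rot: [0.898, 0.44, 0.001, -0.0]
wrist_force: [-0.1, 0.5, -0.1]
finger_gap: 0.0797
grasp_force: 0.0
```

```bash
python3 -c "
from p import *
from m import amber,extent
plan((362.4,272.8,5,-37.6,4))
c=cam('scene');cv2.imwrite('pics/s2.png',cv2.resize(c['color'][140:310,190:450],None,fx=3,fy=3,interpolation=2))"
```

```text
t 14.5 at [362.5 273.4  33.6] phi -37.8 tiltxy [0.1 0.1] F [-0.1  0.5 -0.1] gap 79.7 gf 0.0 q7 -0.61
4 rows x [-0.0002, 0.0001, 0.0119] turn z -0.0006
```

View pics/s2.png

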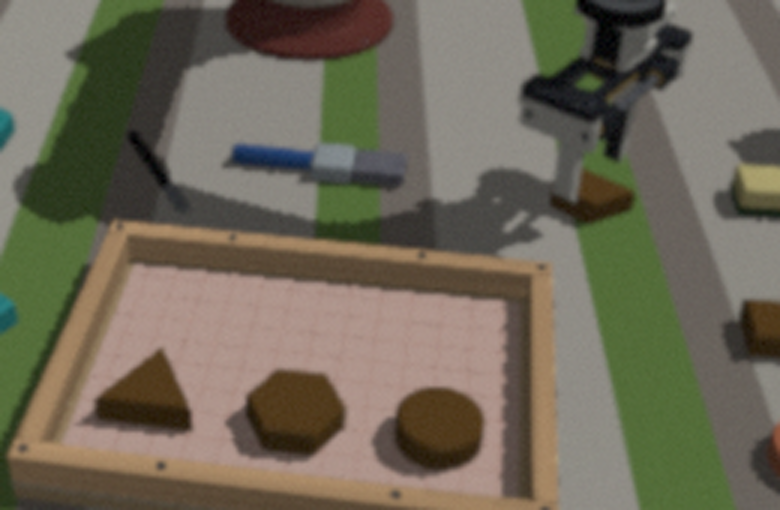

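Crop: the hexagon lies flat at (295,410), midway between the triangle (145,395) and the boss (440,428). The fingers straddle the keystone at (595,195).

Call:
step_arm(
  commands=[
    {"translation": [0,0,0.012],"angular": [0,0,0]},
    {"translation": [0,0,0.012],"angular": [0,0,0]},
    {"translation": [0,0,0.012],"angular": [0,0,0]},
    {"translation": [0,0,0.012],"angular": [0,0,0]},
    {"translation": [0,0,0],"angular": [0,0,0]},
    {"translation": [0,0,0],"angular": [0,0,0]},
    {"translation": [0,0,0],"angular": [0,0,0]},
    {"translation": [0,0,0],"angular": [0,0,0]},
  ],
)

```text
t: 15.55
eef_pos: [0.3619, 0.2728, 0.0039]
eef_rot: [0.898, 0.44, 0.0, -0.0]
wrist_force: [-0.6, -0.3, -0.4]
finger_gap: 0.0799
grasp_force: 0.0
```

Call:
step_arm(
  commands=[
    {"translation": [0,0,0],"angular": [0,0,0]},
    {"translation": [0,0,0],"angular": [0,0,0]},
    {"translation": [0,0,0],"angular": [0,0,0]},
    {"translation": [0,0,0],"angular": [0,0,0]},
    {"translation": [0,0,0],"angular": [0,0,0]},
    {"translation": [0,0,0],"angular": [0,0,0]},
    {"translation": [0,0,0],"angular": [0,0,0]},
    {"translation": [0,0,0],"angular": [0,0,0]},
  ],
  grip=1,
  grip_force=25,
)

```text
t: 16.55
eef_pos: [0.362, 0.2727, 0.0037]
eef_rot: [0.898, 0.44, 0.0, 0.0]
wrist_force: [0.9, -0.2, 0.1]
finger_gap: 0.0453
grasp_force: 24.9
```

```bash
python3 -c "
from p import *
plan((362.4,272.8,105,-37.8,4),(580.7,127.7,105,-37.8,8),(580.7,127.7,105,-6,4))"
```

```text
t 16.55 at [362.  272.7   3.7] phi -37.81 tiltxy [ 0.01 -0.  ] F [ 0.9 -0.2  0.1] gap 45.3 gf 24.9 q7 -0.55
4 rows x [0.0001, 0.0001, -0.0422] turn z -0.0
8 rows x [0.004, 0.0545, -0.0] turn z -0.0
4 rows x [0.0, 0.0, -0.0] turn z -0.0883
```

Gap 45 mm across the parallel sides, as it should be. Lift, carry, turn.

Call:
step_arm(
  commands=[
    {"translation": [0,0,-0.042],"angular": [0,0,0]},
    {"translation": [0,0,-0.042],"angular": [0,0,0]},
    {"translation": [0,0,-0.042],"angular": [0,0,0]},
    {"translation": [0,0,-0.042],"angular": [0,0,0]},
    {"translation": [0.004,0.0545,0],"angular": [0,0,0]},
    {"translation": [0.004,0.0545,0],"angular": [0,0,0]},
    {"translation": [0.004,0.0545,0],"angular": [0,0,0]},
    {"translation": [0.004,0.0545,0],"angular": [0,0,0]},
  ],
)

```text
t: 17.55
eef_pos: [0.4708, 0.1997, 0.1039]
eef_rot: [0.898, 0.44, -0.001, -0.0]
wrist_force: [0.1, 0.3, -2.3]
finger_gap: 0.046
grasp_force: 24.9
```

Call:
step_arm(
  commands=[
    {"translation": [0.004,0.0545,0],"angular": [0,0,0]},
    {"translation": [0.004,0.0545,0],"angular": [0,0,0]},
    {"translation": [0.004,0.0545,0],"angular": [0,0,0]},
    {"translation": [0.004,0.0545,0],"angular": [0,0,0]},
    {"translation": [0,0,0],"angular": [0,0,-0.088]},
    {"translation": [0,0,0],"angular": [0,0,-0.088]},
    {"translation": [0,0,0],"angular": [0,0,-0.088]},
    {"translation": [0,0,0],"angular": [0,0,-0.088]},
  ],
)

```text
t: 18.55
eef_pos: [0.579, 0.1277, 0.1035]
eef_rot: [0.742, 0.67, -0.001, -0.001]
wrist_force: [0.7, -0.1, -2.3]
finger_gap: 0.0456
grasp_force: 24.9
```

```bash
python3 -c "
from p import *
plan((580.7,127.7,23,-6,5))"
```

```text
t 18.55 at [579.  127.7 103.5] phi -5.87 tiltxy [-0.17 -0.01] F [ 0.7 -0.1 -2.3] gap 45.6 gf 24.9 q7 0.02
5 rows x [0.0, 0.0006, 0.0268] turn z 0.0003
```

Call:
step_arm(
  commands=[
    {"translation": [0,0,0.027],"angular": [0,0,0.0015]},
    {"translation": [0,0,0.027],"angular": [0,0,0]},
    {"translation": [0,0,0.027],"angular": [0,0,0]},
    {"translation": [0,0,0.027],"angular": [0,0,0]},
    {"translation": [0,0,0.025],"angular": [0,0,0]},
    {"translation": [0,0,0],"angular": [0,0,0]},
    {"translation": [0,0,0],"angular": [0,0,0]},
    {"translation": [0,0,0],"angular": [0,0,0]},
  ],
)

```text
t: 19.55
eef_pos: [0.581, 0.1276, 0.0254]
eef_rot: [0.745, 0.667, 0.001, 0.0]
wrist_force: [0.3, -0.6, -2.1]
finger_gap: 0.0458
grasp_force: 24.9
```

```bash
python3 -c "
from p import *
plan((580.7,127.7,19.5,-6,3))"
```

```text
t 19.55 at [581.  127.6  25.4] phi -6.27 tiltxy [0.09 0.02] F [ 0.3 -0.6 -2.1] gap 45.8 gf 24.9 q7 0.07
3 rows x [0.0, -0.0001, 0.0033] turn z -0.001
```

Call:
step_arm(
  commands=[
    {"translation": [0,0,0.003],"angular": [0,0,-0.002]},
    {"translation": [0,0,0.003],"angular": [0,0,0]},
    {"translation": [0,0,0.002],"angular": [0,0,0]},
    {"translation": [0,0,0.001],"angular": [0,0,0]},
    {"translation": [0,0,0.0007],"angular": [0,0,0]},
    {"translation": [0,0,0],"angular": [0,0,0]},
    {"translation": [0,0,0],"angular": [0,0,0]},
    {"translation": [0,0,0],"angular": [0,0,0]},
  ],
)

```text
t: 20.55
eef_pos: [0.5802, 0.1276, 0.0197]
eef_rot: [0.744, 0.669, 0.0, -0.0]
wrist_force: [-2.2, -0.5, 3.9]
finger_gap: 0.0459
grasp_force: 24.9
```

On the paper (+3.9 N). Release and rise.

Call:
step_arm(
  commands=[
    {"translation": [0,0,0],"angular": [0,0,0]},
    {"translation": [0,0,0],"angular": [0,0,0]},
    {"translation": [0,0,0],"angular": [0,0,0]},
    {"translation": [0,0,0],"angular": [0,0,0]},
    {"translation": [0,0,-0.02],"angular": [0,0,0]},
    {"translation": [0,0,-0.03],"angular": [0,0,0]},
    {"translation": [0,0,-0.045],"angular": [0,0,0]},
    {"translation": [0,0,-0.045],"angular": [0,0,0]},
  ],
  grip=-0.6,
)

```text
t: 21.55
eef_pos: [0.5807, 0.1275, 0.1051]
eef_rot: [0.744, 0.668, 0.001, 0.0]
wrist_force: [0.2, -0.8, 0.4]
finger_gap: 0.0742
grasp_force: 0.0
```

```bash
python3 -c "
from p import *
plan((545.4,402.9,105,-4,6),(545.4,402.9,30,-4,3))"
```

```text
t 21.55 at [580.7 127.5 105.1] phi -6.1 tiltxy [0.09 0.01] F [ 0.2 -0.8  0.4] gap 74.2 gf 0.0 q7 0.02
6 rows x [0.075, -0.0179, 0.0] turn z -0.0039
 (turn and shift in separate rows!)
3 rows x [0.0, 0.0, 0.0417] turn z 0.0
```

Call:
step_arm(
  commands=[
    {"translation": [0.075,-0.0179,0],"angular": [0,0,0]},
    {"translation": [0.075,-0.0179,0],"angular": [0,0,0]},
    {"translation": [0.075,-0.0179,0],"angular": [0,0,0]},
    {"translation": [0.075,-0.0179,0],"angular": [0,0,0]},
    {"translation": [0.075,-0.0179,0],"angular": [0,0,0]},
    {"translation": [0.075,-0.0179,0],"angular": [0,0,0]},
    {"translation": [0,0,0],"angular": [0,0,-0.023]},
    {"translation": [0,0,0.02],"angular": [0,0,0]},
  ],
  grip=-0.72,
)

```text
t: 22.55
eef_pos: [0.5461, 0.4024, 0.0925]
eef_rot: [0.732, 0.682, 0.001, 0.001]
wrist_force: [0.4, -0.3, 0.1]
finger_gap: 0.08
grasp_force: 0.0
```

Call:
step_arm(
  commands=[
    {"translation": [0,0,0.035],"angular": [0,0,0]},
    {"translation": [0,0,0.035],"angular": [0,0,0]},
    {"translation": [0,0,0.03],"angular": [0,0,0]},
    {"translation": [0,0,0],"angular": [0,0,0]},
    {"translation": [0,0,0],"angular": [0,0,0]},
    {"translation": [0,0,0],"angular": [0,0,0]},
    {"translation": [0,0,0],"angular": [0,0,0]},
    {"translation": [0,0,0],"angular": [0,0,0]},
  ],
)

```text
t: 23.55
eef_pos: [0.545, 0.4031, 0.0312]
eef_rot: [0.731, 0.682, 0.0, 0.0]
wrist_force: [-0.1, -0.0, 0.8]
finger_gap: 0.0802
grasp_force: 0.0
```

```bash
python3 -c "
from p import *
plan((545.4,402.9,5,-4,4))
c=cam('scene');cv2.imwrite('pics/s3.png',cv2.resize(c['color'][150:330,190:500],None,fx=2.5,fy=2.5,interpolation=2))"
```

```text
t 23.55 at [545.  403.1  31.2] phi -4.01 tiltxy [0.03 0.02] F [-0.1 -0.   0.8] gap 80.2 gf 0.0 q7 -0.35
4 rows x [-0.0001, 0.0002, 0.0109] turn z -0.0
```

View pics/s3.png

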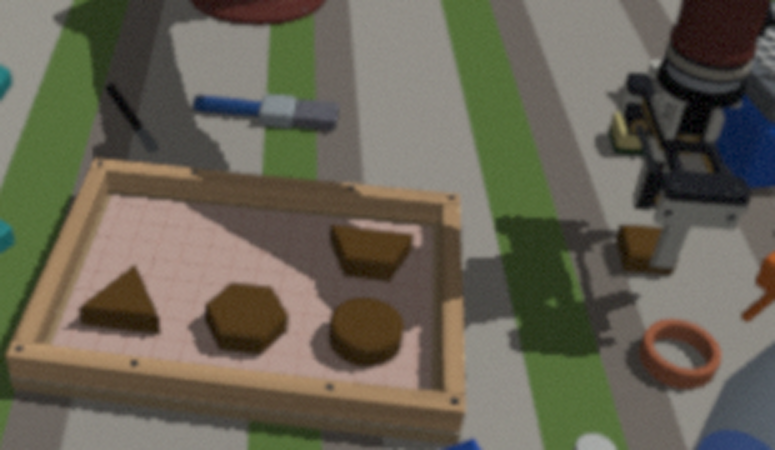

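The keystone at (370,250) is right, with its long side to the robot. The near finger looks right of the square, so I'll check that by projection before descending.

```bash
python3 -c "
from m import *
for n in('scene','top'):
    c=cam(n)
    print(n,'finger tips',proj(c,[[.594,.400,.031],[.496,.407,.031]]).round(1).tolist(),'sq top centre/corners',proj(c,[[.545,.403,.025],[.569,.379,.025],[.569,.427,.025],[.521,.427,.025]]).round(1).tolist(), 'in crop', ((proj(c,[[.594,.400,.031]])-[190,150])*2.5).round())
    if n=='top': cv2.imwrite('pics/t3.png',cv2.resize(c['color'][150:250,90:230],None,fx=5,fy=5,interpolation=2))
"
```

```text
scene finger tips [[453.7, 257.6], [445.7, 231.2]] sq top centre/corners [[448.8, 245.7], [441.7, 252.1], [461.2, 252.6], [455.6, 239.6]] in crop [[659. 269.]]
top finger tips [[152.0, 179.0], [148.1, 210.2]] sq top centre/corners [[150.7, 194.8], [158.7, 187.4], [143.6, 187.1], [142.8, 202.3]] in crop [[-95.  73.]]
```

View pics/t3.png

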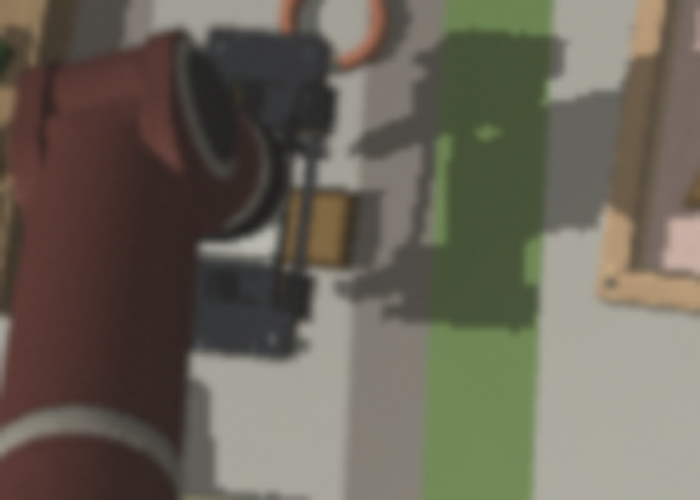

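Projected tip (659,269) matches the picture, and the top crop's right edge (161 px) matches the square's bottom edge. The part is between the fingers, so I'll descend and grip.

Call:
step_arm(
  commands=[
    {"translation": [0,0,0.011],"angular": [0,0,0]},
    {"translation": [0,0,0.011],"angular": [0,0,0]},
    {"translation": [0,0,0.011],"angular": [0,0,0]},
    {"translation": [0,0,0.011],"angular": [0,0,0]},
    {"translation": [0,0,0],"angular": [0,0,0]},
    {"translation": [0,0,0],"angular": [0,0,0]},
    {"translation": [0,0,0],"angular": [0,0,0]},
    {"translation": [0,0,0],"angular": [0,0,0]},
  ],
)

```text
t: 24.7
eef_pos: [0.545, 0.403, 0.0047]
eef_rot: [0.731, 0.682, 0.0, 0.0]
wrist_force: [0.4, 0.6, 0.2]
finger_gap: 0.0801
grasp_force: 0.0
```

Call:
step_arm(
  commands=[
    {"translation": [0,0,0],"angular": [0,0,0]},
    {"translation": [0,0,0],"angular": [0,0,0]},
    {"translation": [0,0,0],"angular": [0,0,0]},
    {"translation": [0,0,0],"angular": [0,0,0]},
    {"translation": [0,0,0],"angular": [0,0,0]},
    {"translation": [0,0,0],"angular": [0,0,0]},
    {"translation": [0,0,0],"angular": [0,0,0]},
    {"translation": [0,0,0],"angular": [0,0,0]},
  ],
  grip=1,
  grip_force=25,
)

```text
t: 25.7
eef_pos: [0.5447, 0.4029, 0.0044]
eef_rot: [0.731, 0.682, -0.0, -0.0]
wrist_force: [0.3, -0.2, 0.5]
finger_gap: 0.048
grasp_force: 25.0
```

```bash
python3 -c "
from p import *
plan((545.4,402.9,105,-4,4),(558.7,-81.1,105,-4,11),(558.7,-81.1,105,-6,1))
from m import *
# keystone placed: check in top view
for n,sd in(('top',None),('scene',None)):
    c=cam(n); F=np.array([.6204,.018]);e=np.array([[.9945,-.1045],[.1045,.9945]])
    for nm,P in(('hex',[.6701,.0128]),('key',[.5807,.1277])):
        q=amber(c['color'],proj(c,[[*P,.035]])[0],26)
        a=np.array([extent(c,q,e[0],.041),extent(c,q,e[1],.041)])
        print(n,nm,'form xy',(a[:,0]-e@F*1000).round(1),'w',a[:,1].round(1))
"
```

```text
t 25.7 at [544.7 402.9   4.4] phi -4.01 tiltxy [-0.02 -0.  ] F [ 0.3 -0.2  0.5] gap 48.0 gf 25.0 q7 -0.34
4 rows x [0.0, 0.0003, -0.0419] turn z -0.0
11 rows x [-0.073, 0.0071, -0.0] turn z 0.0
1 rows x [0.0, 0.0, -0.0] turn z 0.0222
top hex form xy [51.6 -1.4] w [55.6 65.9]
top key form xy [-49.5 102.8] w [41.2 69.3]
scene hex form xy [49.1  2. ] w [57.7 68.5]
scene key form xy [-52.5 103.7] w [43.6 77.4]
```

Hexagon measures (50.4, 0.2) and keystone (−51, 103.3) in the form, both good. Carry the square.

Call:
step_arm(
  commands=[
    {"translation": [0,0,-0.042],"angular": [0,0,0]},
    {"translation": [0,0,-0.042],"angular": [0,0,0]},
    {"translation": [0,0,-0.042],"angular": [0,0,0]},
    {"translation": [0,0,-0.042],"angular": [0,0,0]},
    {"translation": [-0.073,0.0071,0],"angular": [0,0,0]},
    {"translation": [-0.073,0.0071,0],"angular": [0,0,0]},
    {"translation": [-0.073,0.0071,0],"angular": [0,0,0]},
    {"translation": [-0.073,0.0071,0],"angular": [0,0,0]},
  ],
)

```text
t: 26.8
eef_pos: [0.5496, 0.2253, 0.1052]
eef_rot: [0.731, 0.682, 0.0, 0.0]
wrist_force: [0.2, -0.0, -1.1]
finger_gap: 0.0479
grasp_force: 25.0
```

Call:
step_arm(
  commands=[
    {"translation": [-0.073,0.0071,0],"angular": [0,0,0]},
    {"translation": [-0.073,0.0071,0],"angular": [0,0,0]},
    {"translation": [-0.073,0.0071,0],"angular": [0,0,0]},
    {"translation": [-0.073,0.0071,0],"angular": [0,0,0]},
    {"translation": [-0.073,0.0071,0],"angular": [0,0,0]},
    {"translation": [-0.073,0.0071,0],"angular": [0,0,0]},
    {"translation": [-0.073,0.0071,0],"angular": [0,0,0]},
    {"translation": [0,0,0],"angular": [0,0,0.022]},
  ],
)

```text
t: 27.8
eef_pos: [0.5575, -0.0874, 0.1058]
eef_rot: [0.746, 0.665, -0.001, 0.002]
wrist_force: [0.2, 0.4, -0.4]
finger_gap: 0.0476
grasp_force: 25.0
```

```bash
python3 -c "
from p import *
plan((558.7,-81.1,24,-6,5))"
```

```text
t 27.8 at [557.5 -87.4 105.8] phi -6.57 tiltxy [ 0.07 -0.25] F [ 0.2  0.4 -0.4] gap 47.6 gf 25.0 q7 0.37
5 rows x [0.0021, 0.0002, 0.0273] turn z -0.0013
```

Call:
step_arm(
  commands=[
    {"translation": [0,0,0.027],"angular": [0,0,0]},
    {"translation": [0,0,0.027],"angular": [0,0,0]},
    {"translation": [0,0,0.027],"angular": [0,0,0]},
    {"translation": [0,0,0.027],"angular": [0,0,0]},
    {"translation": [0,0,0.022],"angular": [0,0,0]},
    {"translation": [0,0,0],"angular": [0,0,0]},
    {"translation": [0,0,0],"angular": [0,0,0]},
    {"translation": [0,0,0],"angular": [0,0,0]},
  ],
)

```text
t: 28.8
eef_pos: [0.5584, -0.0812, 0.0279]
eef_rot: [0.743, 0.669, 0.0, 0.001]
wrist_force: [-0.2, -0.6, -0.8]
finger_gap: 0.0476
grasp_force: 25.0
```

```bash
python3 -c "
from p import *
plan((558.7,-81.1,20.2,-6,3))"
```

```text
t 28.8 at [558.4 -81.2  27.9] phi -6.0 tiltxy [ 0.08 -0.02] F [-0.2 -0.6 -0.8] gap 47.6 gf 25.0 q7 0.43
3 rows x [0.0001, 0.0002, 0.0043] turn z -0.0
```

Call:
step_arm(
  commands=[
    {"translation": [0,0,0.004],"angular": [0,0,0]},
    {"translation": [0,0,0.004],"angular": [0,0,0]},
    {"translation": [0,0,0.002],"angular": [0,0,0]},
    {"translation": [0,0,0.0015],"angular": [0,0,0]},
    {"translation": [0,0,0.001],"angular": [0,0,0]},
    {"translation": [0,0,0],"angular": [0,0,0]},
    {"translation": [0,0,0],"angular": [0,0,0]},
    {"translation": [0,0,0],"angular": [0,0,0]},
  ],
)

```text
t: 29.8
eef_pos: [0.5578, -0.081, 0.0203]
eef_rot: [0.743, 0.669, 0.0, -0.0]
wrist_force: [-2.3, 0.5, 5.5]
finger_gap: 0.0477
grasp_force: 25.0
```

On the paper (+5.5 N). Release and go for the bar.

Call:
step_arm(
  commands=[
    {"translation": [0,0,0],"angular": [0,0,0]},
    {"translation": [0,0,0],"angular": [0,0,0]},
    {"translation": [0,0,0],"angular": [0,0,0]},
    {"translation": [0,0,0],"angular": [0,0,0]},
    {"translation": [0,0,-0.02],"angular": [0,0,0]},
    {"translation": [0,0,-0.03],"angular": [0,0,0]},
    {"translation": [0,0,-0.045],"angular": [0,0,0]},
    {"translation": [0,0,-0.045],"angular": [0,0,0]},
  ],
  grip=-0.5,
)

```text
t: 30.8
eef_pos: [0.5581, -0.0812, 0.1059]
eef_rot: [0.743, 0.669, 0.0, 0.001]
wrist_force: [-0.6, 0.3, -1.4]
finger_gap: 0.0694
grasp_force: 0.0
```

```bash
python3 -c "
from p import *
plan((540.4,-391.3,105,-6,7),(540.4,-391.3,105,1,1),(540.4,-391.3,32,1,3))"
```

```text
t 30.8 at [558.1 -81.2 105.9] phi -6.01 tiltxy [ 0.08 -0.02] F [-0.6  0.3 -1.4] gap 69.4 gf 0.0 q7 0.37
7 rows x [-0.0739, 0.0035, 0.0002] turn z -0.0
1 rows x [0.0, 0.0, -0.0] turn z -0.0778
3 rows x [0.0, 0.0, 0.0406] turn z 0.0
```

Call:
step_arm(
  commands=[
    {"translation": [-0.0739,0.0035,0],"angular": [0,0,0]},
    {"translation": [-0.0739,0.0035,0],"angular": [0,0,0]},
    {"translation": [-0.0739,0.0035,0],"angular": [0,0,0]},
    {"translation": [-0.0739,0.0035,0],"angular": [0,0,0]},
    {"translation": [-0.0739,0.0035,0],"angular": [0,0,0]},
    {"translation": [-0.0739,0.0035,0],"angular": [0,0,0]},
    {"translation": [-0.0739,0.0035,0],"angular": [0,0,0]},
    {"translation": [0,0,0],"angular": [0,0,-0.078]},
  ],
)

```text
t: 31.8
eef_pos: [0.5375, -0.3974, 0.1056]
eef_rot: [0.702, 0.712, -0.002, 0.002]
wrist_force: [-0.1, -0.3, -0.2]
finger_gap: 0.07
grasp_force: 0.0
```

Call:
step_arm(
  commands=[
    {"translation": [0,0,0.04],"angular": [0,0,0]},
    {"translation": [0,0,0.04],"angular": [0,0,0]},
    {"translation": [0,0,0.04],"angular": [0,0,0]},
    {"translation": [0,0,0],"angular": [0,0,0]},
    {"translation": [0,0,0],"angular": [0,0,0]},
    {"translation": [0,0,0],"angular": [0,0,0]},
    {"translation": [0,0,0],"angular": [0,0,0]},
    {"translation": [0,0,0],"angular": [0,0,0]},
  ],
)

```text
t: 32.8
eef_pos: [0.5402, -0.3914, 0.0322]
eef_rot: [0.701, 0.713, 0.0, 0.0]
wrist_force: [-0.1, -0.6, 0.2]
finger_gap: 0.0696
grasp_force: 0.0
```

```bash
python3 -c "
from p import *
plan((540.4,-391.3,5,1,4))
from m import *
c=cam('scene');cv2.imwrite('pics/s4.png',cv2.resize(c['color'][150:330,80:390],None,fx=2.5,fy=2.5,interpolation=2))
for n in('top','scene'):
    c=cam(n); F=np.array([.6204,.018]);e=np.array([[.9945,-.1045],[.1045,.9945]])
    q=amber(c['color'],proj(c,[[.5587,-.0811,.035]])[0],24)
    a=np.array([extent(c,q,e[0],.041),extent(c,q,e[1],.041)])
    print(n,'sq form xy',(a[:,0]-e@F*1000).round(1),'w',a[:,1].round(1))
"
```

```text
t 32.8 at [ 540.2 -391.4   32.2] phi 1.02 tiltxy [ 0.03 -0.02] F [-0.1 -0.6  0.2] gap 69.6 gf 0.0 q7 0.91
4 rows x [0.0, 0.0001, 0.0114] turn z 0.0001
top sq form xy [ -49.3 -106.8] w [40.9 42.2]
scene sq form xy [ -51.8 -104.5] w [41.  44.3]
```

View pics/s4.png

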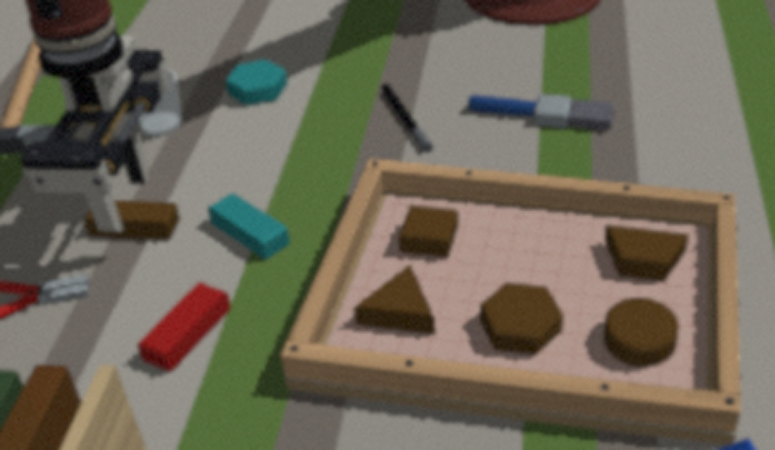

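The square sits at (−50.5, −105.6). The amber bar at (132,218) is straddled; the red (185,325) and turquoise (248,225) bars are clear. Descend and grip.

Call:
step_arm(
  commands=[
    {"translation": [0,0,0.0115],"angular": [0,0,0]},
    {"translation": [0,0,0.0115],"angular": [0,0,0]},
    {"translation": [0,0,0.0115],"angular": [0,0,0]},
    {"translation": [0,0,0.0115],"angular": [0,0,0]},
    {"translation": [0,0,0],"angular": [0,0,0]},
    {"translation": [0,0,0],"angular": [0,0,0]},
    {"translation": [0,0,0],"angular": [0,0,0]},
    {"translation": [0,0,0],"angular": [0,0,0]},
  ],
)

```text
t: 33.95
eef_pos: [0.5402, -0.3914, 0.0044]
eef_rot: [0.701, 0.713, 0.0, 0.0]
wrist_force: [-0.6, 0.2, -0.6]
finger_gap: 0.0697
grasp_force: 0.0
```

Call:
step_arm(
  commands=[
    {"translation": [0,0,0],"angular": [0,0,0]},
    {"translation": [0,0,0],"angular": [0,0,0]},
    {"translation": [0,0,0],"angular": [0,0,0]},
    {"translation": [0,0,0],"angular": [0,0,0]},
    {"translation": [0,0,0],"angular": [0,0,0]},
    {"translation": [0,0,0],"angular": [0,0,0]},
    {"translation": [0,0,0],"angular": [0,0,0]},
    {"translation": [0,0,0],"angular": [0,0,0]},
  ],
  grip=1,
  grip_force=25,
)

```text
t: 34.95
eef_pos: [0.5399, -0.3912, 0.0041]
eef_rot: [0.701, 0.713, -0.0, -0.0]
wrist_force: [-0.1, 0.3, -0.5]
finger_gap: 0.0321
grasp_force: 24.9
```

```bash
python3 -c "
from p import *
plan((540.4,-391.3,105,1,4),(569.7,23.3,105,1,10),(569.7,23.3,105,-6,1))"
```

```text
t 34.95 at [ 539.9 -391.2    4.1] phi 1.03 tiltxy [-0.01  0.  ] F [-0.1  0.3 -0.5] gap 32.1 gf 24.9 q7 0.92
4 rows x [-0.0, 0.0002, -0.042] turn z 0.0001
10 rows x [0.069, 0.0061, -0.0] turn z 0.0
1 rows x [0.0, 0.0, -0.0] turn z 0.0778
```

Call:
step_arm(
  commands=[
    {"translation": [0,0,-0.042],"angular": [0,0,0]},
    {"translation": [0,0,-0.042],"angular": [0,0,0]},
    {"translation": [0,0,-0.042],"angular": [0,0,0]},
    {"translation": [0,0,-0.042],"angular": [0,0,0]},
    {"translation": [0.069,0.0061,0],"angular": [0,0,0]},
    {"translation": [0.069,0.0061,0],"angular": [0,0,0]},
    {"translation": [0.069,0.0061,0],"angular": [0,0,0]},
    {"translation": [0.069,0.0061,0],"angular": [0,0,0]},
  ],
)

```text
t: 35.95
eef_pos: [0.5516, -0.2238, 0.1047]
eef_rot: [0.701, 0.713, 0.0, -0.0]
wrist_force: [0.6, -0.1, -1.2]
finger_gap: 0.0319
grasp_force: 24.9
```

Call:
step_arm(
  commands=[
    {"translation": [0.069,0.0061,0],"angular": [0,0,0]},
    {"translation": [0.069,0.0061,0],"angular": [0,0,0]},
    {"translation": [0.069,0.0061,0],"angular": [0,0,0]},
    {"translation": [0.069,0.0061,0],"angular": [0,0,0]},
    {"translation": [0.069,0.0061,0],"angular": [0,0,0]},
    {"translation": [0.069,0.0061,0],"angular": [0,0,0]},
    {"translation": [0,0,0],"angular": [0,0,0.078]},
    {"translation": [0,0,0],"angular": [0,0,0]},
  ],
)

```text
t: 36.95
eef_pos: [0.569, 0.0239, 0.1046]
eef_rot: [0.742, 0.67, -0.0, -0.0]
wrist_force: [1.0, -0.3, -1.6]
finger_gap: 0.032
grasp_force: 24.9
```

```bash
python3 -c "
from p import *
plan((569.7,23.3,28,-6,5))"
```

```text
t 36.95 at [569.   23.9 104.6] phi -5.85 tiltxy [-0.04 -0.03] F [ 1.  -0.3 -1.6] gap 32.0 gf 24.9 q7 0.2
5 rows x [-0.0002, 0.0003, 0.0255] turn z 0.0003
```

Call:
step_arm(
  commands=[
    {"translation": [0,0,0.0255],"angular": [0,0,0]},
    {"translation": [0,0,0.0255],"angular": [0,0,0]},
    {"translation": [0,0,0.0255],"angular": [0,0,0]},
    {"translation": [0,0,0.0255],"angular": [0,0,0]},
    {"translation": [0,0,0.0255],"angular": [0,0,0]},
    {"translation": [0,0,0],"angular": [0,0,0]},
    {"translation": [0,0,0],"angular": [0,0,0]},
    {"translation": [0,0,0],"angular": [0,0,0]},
  ],
)

```text
t: 37.95
eef_pos: [0.5698, 0.0233, 0.0291]
eef_rot: [0.743, 0.669, 0.001, 0.0]
wrist_force: [0.1, -0.3, -1.2]
finger_gap: 0.0321
grasp_force: 24.9
```

```bash
python3 -c "
from p import *
plan((569.7,23.3,20,-6,3))"
```

```text
t 37.95 at [569.8  23.3  29.1] phi -5.99 tiltxy [ 0.08 -0.  ] F [ 0.1 -0.3 -1.2] gap 32.1 gf 24.9 q7 0.26
3 rows x [-0.0, -0.0001, 0.0051] turn z 0.0
```

Call:
step_arm(
  commands=[
    {"translation": [0,0,0.005],"angular": [0,0,0]},
    {"translation": [0,0,0.005],"angular": [0,0,0]},
    {"translation": [0,0,0.002],"angular": [0,0,0]},
    {"translation": [0,0,0.0015],"angular": [0,0,0]},
    {"translation": [0,0,0.001],"angular": [0,0,0]},
    {"translation": [0,0,0.0005],"angular": [0,0,0]},
    {"translation": [0,0,0],"angular": [0,0,0]},
    {"translation": [0,0,0],"angular": [0,0,0]},
  ],
)

```text
t: 38.95
eef_pos: [0.5692, 0.0233, 0.0201]
eef_rot: [0.743, 0.669, 0.0, -0.0]
wrist_force: [-2.4, 0.3, 5.7]
finger_gap: 0.0319
grasp_force: 24.9
```

On the paper. Release, rise and move aside for the final look.

Call:
step_arm(
  commands=[
    {"translation": [0,0,0],"angular": [0,0,0]},
    {"translation": [0,0,0],"angular": [0,0,0]},
    {"translation": [0,0,0],"angular": [0,0,0]},
    {"translation": [0,0,0],"angular": [0,0,0]},
    {"translation": [0,0,-0.02],"angular": [0,0,0]},
    {"translation": [0,0,-0.03],"angular": [0,0,0]},
    {"translation": [0,0,-0.05],"angular": [0,0,0]},
    {"translation": [0,0,-0.08],"angular": [0,0,0]},
  ],
  grip=-0.4,
)

```text
t: 39.95
eef_pos: [0.5685, 0.0234, 0.1288]
eef_rot: [0.743, 0.669, -0.001, -0.001]
wrist_force: [1.0, 0.3, 1.2]
finger_gap: 0.0656
grasp_force: 0.0
```

Call:
step_arm(
  commands=[
    {"translation": [0,0,-0.05],"angular": [0,0,0]},
    {"translation": [0.07,0,-0.05],"angular": [0,0,0]},
    {"translation": [0.08,0,0],"angular": [0,0,0]},
    {"translation": [0.08,0,0],"angular": [0,0,0]},
    {"translation": [0.08,0,0],"angular": [0,0,0]},
    {"translation": [0.08,0,0],"angular": [0,0,0]},
    {"translation": [0.08,0,0],"angular": [0,0,0]},
    {"translation": [0.07,0,0],"angular": [0,0,0]},
  ],
)

```text
t: 40.95
eef_pos: [0.6029, 0.3477, 0.1891]
eef_rot: [0.743, 0.67, 0.001, 0.0]
wrist_force: [0.1, 0.3, -0.7]
finger_gap: 0.0651
grasp_force: 0.0
```

```bash
python3 -c "
from m import *
print(sensors.get_state()['eef_pos'])
A=[]
for n in('top','scene'):
    c=cam(n); F=np.array([.6204,.018]);e=np.array([[.9945,-.1045],[.1045,.9945]])
    for nm,P in(('hex',[.6701,.0128]),('key',[.5807,.1277]),('bar',[.5697,.0233]),('sq',[.5587,-.0811]),('boss',[.6811,.1172])):
        q=amber(c['color'],proj(c,[[*P,.035]])[0],25)
        a=np.array([extent(c,q,e[0],.041),extent(c,q,e[1],.041)])
        R=cv2.minAreaRect(ray2plane(c,q,.041)[:,:2].astype(np.float32)*1000)
        print(n,nm,'form xy',(a[:,0]-e@F*1000).round(1),'w',a[:,1].round(1),'ang',round(R[2],1))
    if n=='scene': cv2.imwrite('pics/s5.png',cv2.resize(c['color'][120:320,90:500],None,fx=1.9,fy=1.9,interpolation=2))
"
```

```text
[0.6029 0.3477 0.1891]
top hex form xy [51.8 -0.9] w [57.  67.4] ang 54.4
top key form xy [-49.  102.1] w [40.2 67.2] ang 82.5
top bar form xy [-48.6  -0.9] w [26.5 82.7] ang 83.0
top sq form xy [ -49.7 -106.2] w [42.9 44.2] ang 84.3
top boss form xy [ 51.8 104.7] w [57.2 58. ] ang 20.8
scene hex form xy [49.3  2.1] w [57.9 71.6] ang 3.4
scene key form xy [-51.1 104.2] w [41.9 76. ] ang 82.8
scene bar form xy [-51.7   1.9] w [28.6 85.6] ang 83.1
scene sq form xy [ -52.9 -103.8] w [43.3 46.3] ang 84.2
scene boss form xy [ 49.  106.7] w [58.2 63.8] ang 86.9
```

View pics/s5.png

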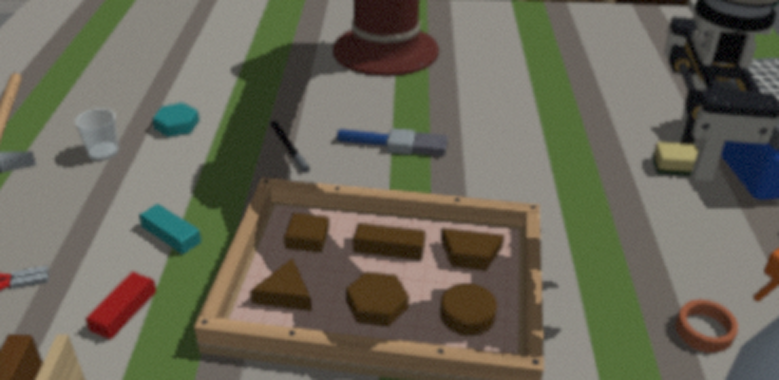

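The final picture shows both rows complete and flat, with the bystanders where they were. Measured in the form (mm): hexagon (50, 1), keystone (−50, 103), bar (−50, 0) and square (−51, −105), all within about 2.5 mm of plan. Handing in.

```bash
python3 -c "
from workcell import r
print(r.sign_off())"
```

```text
the job is handed in; nothing more can be done
None
```

The panel is laid out and handed in at about 41 s: the hexagon, keystone, square and bar lie flat in their places, each within about 2.5 mm of plan by the cameras, and the reel, scouring block and beaker were left alone.

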